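# Hold the steamer's bayonet lid at its half-way vent mark

### The job

Vent the facial steamer: pick up its bayonet lid, seat it in the filler neck with its two lugs down through the two slots, and twist it clockwise until its grip bar points at the half-way ribs on the neck, well before the lock click. The lid is sprung and turns back if let go, so finish still gripping it and holding it there, fully seated at the half-way mark. Leave the other things on the table where they are.

Things in the scene. Friction and masses are not known exactly. Their poses are not given: they have to be found in the camera images.
- lid: the steamer's loose grey plastic lid, 62 mm tall, 0.08 to 0.17 kg, standing on its plug on the table. Origin: centre of the plug's underside, z up. Plug 40 mm in diameter (foot chamfered to 34 mm), z 0 to 26 mm; above it a disc 64 mm in diameter, z 26 to 32 mm; on top an upright grip bar 56 mm long along x, 14 mm wide along y, z 32 to 62 mm
- lid_lug (a point): outer end of one lid lug. Two opposite steel lugs stand out from the plug along the lid's +x and -x, directly under the bar's ends and hidden by the disc from above: 10 mm wide, reaching 29 mm from the axis, 5 to 12 mm above the lid's origin. Bar and lugs are the same after half a turn: either way round fits
- steamer: the fixed white facial steamer: housing 100 mm high, with a round grey filler neck on top. Origin: on the table under the neck's vertical axis. The housing reaches 90 mm from it along x, 68 mm along +y, 263 mm along -y; a stowed steam arm 250 mm high stands 178 to 260 mm off along -y. The two slots lie along its +x and -x; round studs outside the neck along +y and -y mark the locked position
- seat (a point): point on the neck's axis at the top of its seat plate, 138 mm above the table. Plate 12 mm thick, bore 43 mm in diameter, two slots 14 mm wide along the steamer's +x and -x, ending 31.5 mm from the axis; round it a rim 80 mm inside, 88 mm outside, 1 mm higher. With the lid fully seated its disc lies on the plate, its origin is 26 mm below this point; 2 mm vertical play once turned
- half_mark: half-way mark: two opposite upright flat dark steel ribs outside the neck, 44 to 64 mm from the axis, tops 37 mm above this origin. Origin on the neck's axis, 100 mm above the table; x axis through both ribs, 45 degrees clockwise of the slots seen from above (about -z). The lid's bar must lie along this x axis. The lock click begins at 69 degrees from the slots
- shutter (a joint): turn of the sprung shutter in the neck that the seated lid's lugs drive: 0 at the slots, growing clockwise seen from above, 0.785 at the half-way mark, click from about 1.2, locked at 1.57. A spring turns it back with 0.08 Nm at 0 and 0.16 Nm half way; it lags the lid by about 0.07 rad of free play
- tonic_bottle: bystander: white plastic bottle 46 mm in diameter, 120 mm tall, origin under its centre
- oil_bottle: bystander: amber glass bottle 42 mm in diameter, 95 mm tall, origin under its centre
- cream_jar: bystander: low glass jar 54 mm in diameter, 50 mm tall, origin under its centre
- mask_bowl: bystander: white bowl 90 mm in diameter, 40 mm tall, origin under its centre
- mask_brush: bystander: brush 160 mm long lying on the table along its x axis
- spatula: bystander: spatula 160 mm long lying on the table along its x axis
- pot_lid: bystander: another grey lid, 60 mm in diameter and 26 mm tall, with a small round knob and no lugs or bar; it is not the steamer's. Origin under its centre

How it is judged:
On the way:
1. the lid is fully down in the neck, lugs through the slots, not yet turned (horizontal distance between lid and seat below 0.004 m and z of lid in the frame of steamer between 0.107 and 0.1165 m and angle between lid's own z axis and vertical below 0.08 rad and angle between the x axis of lid and the x axis of steamer, either way round below 0.25 rad), for 0.1 s.
At the end, for the whole second after the job is handed in: The lid is seated in the neck (centred within 4 mm, upright, origin 107 to 116.5 mm above the table), its bar within 0.17 rad (10 degrees) of the half-way ribs, shutter between 0.5 and 1.0 rad, still, and the fingers still hold it with more than 2 N (horizontal distance between lid and seat below 0.004 m and z of lid in the frame of steamer between 0.107 and 0.1165 m and angle between lid's own z axis and vertical below 0.08 rad and angle between the x axis of lid and the x axis of half_mark, either way round below 0.17 rad and value of joint shutter between 0.5 and 1 rad and contact force between the fingers and lid above 2 N and linear speed of lid below 0.02 m/s and angular speed of lid below 0.2 rad/s); the arm keeps its last pose, push and grip.
It fails at once if the lid is turned into the lock click (value of joint shutter above 1.25 rad).
It fails at once if a bystander is moved by more than 30 mm (distance of any of tonic_bottle, oil_bottle, cream_jar, mask_bowl, mask_brush, spatula, pot_lid from where it was at the start of the episode above 0.03 m).
It also fails if it takes over 42 s, if anything falls off the work surface, if the arm or the gripper's body presses on something with over 40 N, if the wrist force passes 120 N, or if a joint passes its speed limit or range.

### The arm

A 6-joint arm with a two-finger parallel gripper is mounted at the origin on the work surface. World frame = base frame: x ahead of the robot, y to its left, z up, the work surface at z = 0. Lengths are in m, angles in rad, forces in N, time in s.
With the tool pointing down it reaches from about 0.3 to 0.775 m from the base axis. Payload 14.6 kg.
Tool frame: the origin (TCP) lies at the very end of the fingers, on their centre line; the grasp point (between the pads) lies 19 mm behind it; z points along the fingers, y is the line along which they close (so a half turn about z gives the same grasp; the last joint's range is limited). The gripper opens to 94 mm and grips with 3 to 60 N. Pads are 16 mm wide; open, the fingers measure 119 mm over their backs; the gripper's body (75 mm by 177 mm) begins 78 mm behind the grasp point.
Start: joints at [-1.265, 0.3, 1.521, -0, 1.321, -0.067], TCP at [0.2, -0.512, 0.205] pointing down, gripper open.
Joint ranges: [-3.03, 3.03], [-0.79, 2.21], [0.23, 2.52], [-1.04, 4.18], [0, 3.07], [-2.55, 2.55]. Speed limits (rad/s): [2.22, 2.22, 2.57, 3.14, 3.14, 3.14].

### API

Orientations are given as [roll, pitch, yaw] about the fixed x, y, z axes, in that order (R = Rz(yaw) Ry(pitch) Rx(roll)).
In Python, from station import ctrl gives the robot as it stands.
- The arm moves only by the tool move_arm, never from a script. Its argument "increments" is a list of rows, each a list of 7 numbers: the opening, from 0 (shut) to 1 (fully open), then the shift along the tool's x, y, z in units of 50 mm (1.0 is 50 mm), then the turn, a rotation vector about the tool's x, y, z in rad. In form: [[claw, tx, ty, tz, rx, ry, rz], ...]. A call has 1 to 20 rows; each row shifts and turns the commanded pose from where the row before left it, along the tool's axes as they then stand; what a row does not reach is not made up. A row lasts 1/10 s, in which the tool goes at most 50 mm and 8.59 degrees, less where a joint would pass 70% of its speed; a pose out of reach is approached as far as the arm can. A call is refused whole if a number of a shift passes 1 or a number of a turn 0.15, either way. A call with a gripper value outside its range is refused whole. The fingers move at their own pace and stop on an object; "force" is the grip in N (left out, the last holds). Time passes only in rows, so rows that do not move let the fingers close. It gives the time, the measured TCP pose, the force, the opening and the grip force at its end, in the units of the state.
- ctrl.get_obs(): the state, without advancing time (a new reading comes with each control period).
- ctrl.camera(name): name is "scene" or "side" or "wrist"; returns a dict with "color" (480x640x3 uint8, blue, green, red), "K" (3x3 intrinsics, pixels), "pose" (4x4, takes a point from camera to world coordinates); the wrist camera has in their place "tool_from_camera" (4x4, takes a point from camera to tool coordinates, whose origin is the TCP and whose axes are the flange's). Camera axes: x right, y down, z forward; pixel columns grow to the right and rows downward; lengths in m; the calibration is good to about 2 mm. The wrist camera is an equidistant fisheye: a pixel r from the principal point sees the ray r / f radians off the axis. A picture is of the moment at which its call begins: read the wrist's pose just before it. There is no depth.
- ctrl.hand_in(): hands the job in; it is judged then, once.
Trained networks look in a picture, given as the dict that the camera call returned (one of the last four; its "shot" number tells which), for a name from the list of things; names that differ only in an ending like _2 or _b are one class to them, and where a whole thing is asked for, a point or a joint stands for the part that bears it (a point fixed in the world has none). Each returns a list of dicts, best first, with "conf" (0 to 1); they miss things now and then, are a little off and sometimes report something else, mostly with a low value. They report only what shows in the picture. A call takes as long as a camera call.
- ctrl.cut_out(name, picture): "mask" (480x640 bool, what is visible of it) and "centre" ([row, column] in pixels, amid what is visible of it).
The state is a dict: "time_s": time; "qpos": joint angles; "joint_vel": joint speeds; "tau": joint torques, N m; "ee_pos": TCP position; "eef_rot": TCP orientation; "force": force on the tool from outside, world axes, zero at the start; "moment": the same for the moment, N m; "grip_width": finger opening in m; "grip_force": force on a finger pad.
Only numpy, scipy, OpenCV 4.12 (cv2) and the standard library are available. Lean on these libraries where they do the work, as an engineer would, in place of code of your own. Each camera call takes 0.05 s, during which the arm holds its last target. There are 200 camera calls.

## Working session

There is one attempt and no reset: what is moved stays moved. The work goes in short steps, Python scripts to look and compute and a tool call to move; the robot and the scene stay as the last step left them, time stands still between calls to the robot, and variables do not carry over. Pictures are saved under pics/ and viewed, at most 10 in all, crops included, and the job is handed in when it is done.

Besides the shell and the picture viewer there is one more tool, called after ">>>" by a JSON object that holds its "name" and its "arguments". move_arm: Moves the arm, as the interface text tells. Its arguments: {"type":"object","properties":{"increments":{"type":"array","items":{"type":"array","items":{"type":"number"}}},"force":{"type":"number"}},"required":["increments"]}

```bash
mkdir -p pics; cat > h.py <<'E'
import numpy as np, cv2
from station import ctrl
from scipy.spatial.transform import Rotation as Rn
def ray(c,px):  # px=(col,row) -> origin, dir world (scene/side)
    d=np.linalg.inv(c["K"])@np.array([px[0],px[1],1.]); T=c["pose"]
    d=T[:3,:3]@d; return T[:3,3],d/np.linalg.norm(d)
def atz(c,px,z):
    o,d=ray(c,px); return o+d*(z-o[2])/d[2]
def proj(c,P):
    T=np.linalg.inv(c["pose"]); p=T[:3,:3]@np.asarray(P,float)+T[:3,3]; q=c["K"]@p; return q[:2]/q[2]
E
python3 - <<'E'
from h import *
o=ctrl.get_obs();print({k:np.round(v,3) for k,v in o.items()})
for n in ["scene","side"]:
    c=ctrl.camera(n);cv2.imwrite(f"pics/{n}.png",c["color"]);print(n,c["K"].tolist(),np.round(c["pose"],3).tolist())
    for t in ["lid","steamer","half_mark","pot_lid","tonic_bottle","oil_bottle","cream_jar","mask_bowl"]:
        for r in ctrl.cut_out(t,c)[:2]:
            ys,xs=np.where(r["mask"]);print(t,round(r["conf"],2),np.round(r["centre"]),xs.min(),xs.max(),ys.min(),ys.max(),np.round(atz(c,r["centre"][::-1],0.03),3))
E
```

```text
{'time_s': np.float64(0.0), 'qpos': array([-1.265,  0.3  ,  1.522, -0.   ,  1.321, -0.067]), 'joint_vel': array([-0.   ,  0.   ,  0.001,  0.   ,  0.002,  0.001]), 'tau': array([ 0.0000e+00, -5.3181e+01, -3.5274e+01,  7.1000e-02,  2.4000e-02,
       -0.0000e+00]), 'ee_pos': array([ 0.2  , -0.512,  0.205]), 'eef_rot': array([-3.14 , -0.   ,  0.373]), 'force': array([-0.369, -0.302,  0.063]), 'moment': array([-0.037, -0.027,  0.021]), 'grip_force': np.float64(0.0), 'grip_width': np.float64(0.094)}
scene [[442.21489234223304, 0.0, 318.01964586825693], [0.0, 442.21489234223304, 241.47042711963994], [0.0, 0.0, 1.0]] [[-0.04, 0.847, -0.531, 0.956], [0.999, 0.041, -0.01, 0.18], [0.013, -0.531, -0.847, 0.774], [0.0, 0.0, 0.0, 1.0]]
lid 0.67 [254. 360.] 344 375 238 275 [0.516 0.255 0.03 ]
steamer 0.78 [244. 126.] 15 236 140 317 [ 0.515 -0.204  0.03 ]
half_mark 0.76 [249. 154.] 141 214 220 264 [ 0.523 -0.147  0.03 ]
pot_lid 0.59 [209. 260.] 246 273 195 218 [0.415 0.048 0.03 ]
tonic_bottle 0.58 [337. 272.] 258 286 316 358 [0.691 0.099 0.03 ]
oil_bottle 0.9 [308. 450.] 431 461 294 328 [0.621 0.41
[... 358 characters left out ...]
 0.03 ]
lid 0.19 [297. 423.] 371 454 288 311 [0.348 0.217 0.03 ]
steamer 0.64 [172. 336.] 282 380 79 234 [ 0.541 -0.226  0.03 ]
steamer 0.51 [185. 340.] 335 340 177 192 [ 0.527 -0.161  0.03 ]
half_mark 0.48 [180. 343.] 311 340 155 193 [ 0.521 -0.187  0.03 ]
half_mark 0.41 [242. 254.] 240 264 213 266 [0.7   0.076 0.03 ]
pot_lid 0.62 [247. 397.] 384 411 237 255 [0.393 0.072 0.03 ]
tonic_bottle 0.87 [242. 253.] 241 264 213 266 [0.702 0.075 0.03 ]
oil_bottle 0.59 [368. 258.] 244 273 342 392 [0.631 0.401 0.03 ]
cream_jar 0.56 [300. 225.] 211 240 279 315 [0.721 0.251 0.03 ]
cream_jar 0.35 [310. 328.] 314 348 290 325 [0.525 0.262 0.03 ]
mask_bowl 0.97 [357. 403.] 380 432 335 380 [0.391 0.359 0.03 ]
```

View pics/scene.png

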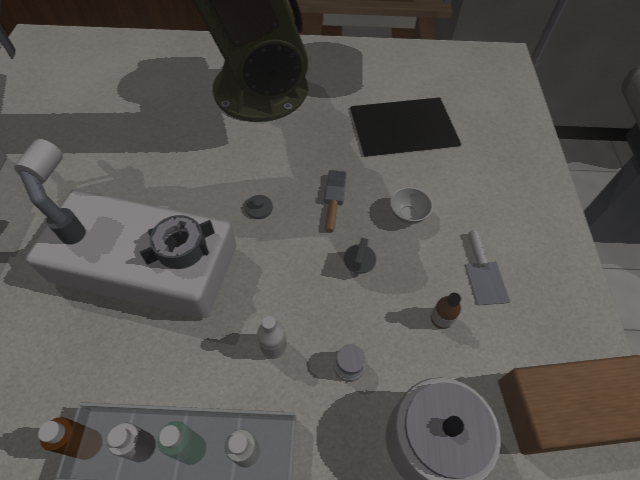

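View pics/side.png

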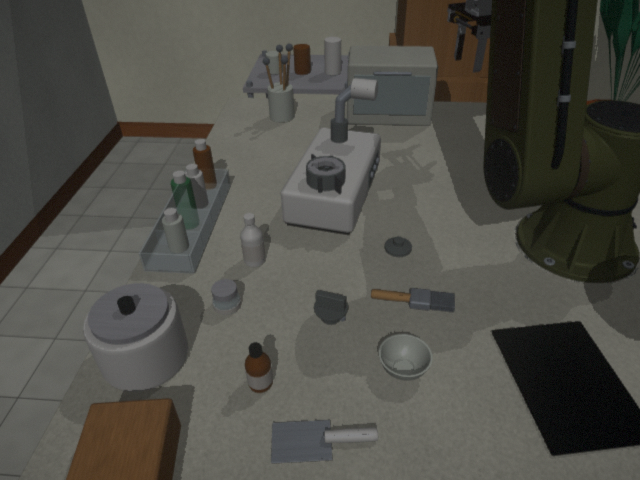

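```bash
python3 - <<'E'
from h import *
T=[]
for n,l,k in [("scene",(360,255),(178,242)),("side",(330,307),(326,172))]:
    im=cv2.imread(f"pics/{n}.png")
    for (x,y),s in [(l,8),(k,4)]:
        w,h=400//s,296//s
        T.append(cv2.resize(im[y-h//2:y-h//2+h,x-w//2:x-w//2+w],(400,296),interpolation=cv2.INTER_CUBIC))
cv2.imwrite("pics/m1.png",cv2.convertScaleAbs(np.vstack([np.hstack(T[:2]),np.hstack(T[2:])]),alpha=1.6))
E
```

```text
(no output)
```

View pics/m1.png

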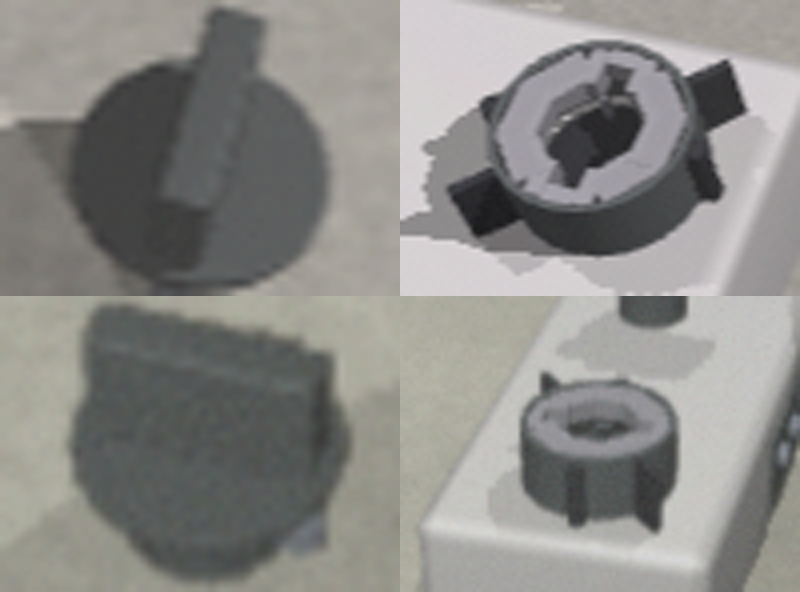

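```bash
python3 - <<'E'
from h import *
s=ctrl.camera("scene");d=ctrl.camera("side")
def rep(t,c,a,b,z):
    A,B=atz(c,a,z),atz(c,b,z);v=A-B;print(t,A.round(4),B.round(4),((A+B)/2).round(4),"len",np.linalg.norm(v).round(4),"ang",np.degrees(np.arctan2(v[1],v[0])).round(1))
rep("bar scene",s,(365,238.3),(358.4,262),.062)
rep("bar side",d,(316.9,292.6),(345.3,298),.062)
rep("slots",s,(183,223.7),(169.7,251.2),.138)
rep("ribs",s,(211,225.5),(146.5,257),.13)
rep("neckLR",s,(150,236.5),(202.3,236.5),.139)
print(atz(s,(176.2,236.5),.139),atz(d,(326,166),.139))
E
```

```text
bar scene [0.4987 0.2613 0.062 ] [0.5513 0.2482 0.062 ] [0.525  0.2547 0.062 ] len 0.0542 ang 166.1
bar side [0.5464 0.2501 0.062 ] [0.4939 0.2603 0.062 ] [0.5201 0.2552 0.062 ] len 0.0534 ang -11.0
slots [ 0.5329 -0.0625  0.138 ] [ 0.589  -0.0733  0.138 ] [ 0.561  -0.0679  0.138 ] len 0.0571 ang 169.0
ribs [ 0.529 -0.016  0.13 ] [ 0.5974 -0.1126  0.13  ] [ 0.5632 -0.0643  0.13  ] len 0.1184 ang 125.3
neckLR [ 0.5624 -0.1124  0.139 ] [ 0.5581 -0.0242  0.139 ] [ 0.5603 -0.0683  0.139 ] len 0.0884 ang -87.2
[ 0.56025273 -0.06826825  0.139     ] [ 0.55408416 -0.06888923  0.139     ]
```

>>> {"name": "move_arm", "arguments": {"increments": [[1,0.58,-0.597,-0.05,0,0,0],[1,0.58,-0.597,-0.05,0,0,0],[1,0.58,-0.597,-0.05,0,0,0],[1,0.58,-0.597,-0.05,0,0,0],[1,0.58,-0.597,-0.05,0,0,0],[1,0.58,-0.597,-0.05,0,0,0],[1,0.58,-0.597,-0.05,0,0,0],[1,0.58,-0.597,-0.05,0,0,0],[1,0.58,-0.597,-0.05,0,0,0],[1,0.58,-0.597,-0.05,0,0,0],[1,0.58,-0.597,-0.05,0,0,0],[1,0.58,-0.597,-0.05,0,0,0],[1,0.58,-0.597,-0.05,0,0,0],[1,0.58,-0.597,-0.05,0,0,0],[1,0.58,-0.597,-0.05,0,0,0],[1,0.58,-0.597,-0.05,0,0,0],[1,0.58,-0.597,-0.05,0,0,0],[1,0.58,-0.597,-0.05,0,0,0],[1,0.58,-0.597,-0.05,0,0,0],[1,0.58,-0.597,-0.05,0,0,0]]}}

```text
time_s: 3.0
ee_pos: [0.5234, 0.2568, 0.2555]
eef_rot: [3.142, -0.0, 0.373]
force: [0.9, -0.3, -0.2]
grip_width: 0.0938
grip_force: 0.0
```

>>> {"name": "move_arm", "arguments": {"increments": [[1,0,0,0,0,0,-0.149],[1,0,0,0,0,0,-0.149],[1,0,0,0,0,0,-0.149],[1,0,0,0,0,0,-0.149],[1,0,0,0,0,0,-0.149],[1,0,0,0,0,0,-0.149],[1,0,0,0,0,0,-0.149],[1,0,0,0,0,0,-0.149],[1,0,0,0,0,0,-0.149],[1,0,0,0,0,0,-0.149],[1,0,0,0,0,0,-0.149],[1,0,0,0,0,0,-0.149],[1,0,0,0,0,0,-0.149],[1,0,0,0,0,0,-0.149],[1,0,0,0,0,0,-0.149],[1,0,0,0,0,0,-0.149],[1,0,0,0,0,0,-0.149]]}}

```text
time_s: 4.7
ee_pos: [0.523, 0.255, 0.2554]
eef_rot: [3.142, -0.0, 2.912]
force: [0.3, 0.7, 0.4]
grip_width: 0.0938
grip_force: 0.0
```

```bash
cat >> h.py <<'E'
def wrist():
    o=ctrl.get_obs(); c=ctrl.camera("wrist")
    W=np.eye(4);W[:3,:3]=Rn.from_euler("xyz",o["eef_rot"]).as_matrix();W[:3,3]=o["ee_pos"]
    c["pose"]=W@c["tool_from_camera"]; return o,c
def wz(c,px,z):
    K=c["K"];u=np.array([(px[0]-K[0,2])/K[0,0],(px[1]-K[1,2])/K[1,1]]);r=np.hypot(*u)
    d=np.r_[u/max(r,1e-9)*np.sin(r),np.cos(r)];T=c["pose"];d=T[:3,:3]@d;o=T[:3,3];return o+d*(z-o[2])/d[2]
def wproj(c,P):
    T=np.linalg.inv(c["pose"]);p=T[:3,:3]@np.asarray(P,float)+T[:3,3];r=np.hypot(p[0],p[1]);t=np.arctan2(r,p[2])
    return c["K"][:2,2]+c["K"][0,0]*t*p[:2]/r
E
python3 - <<'E'
from h import *
o,c=wrist();print(o["time_s"],o["ee_pos"].round(4),o["eef_rot"].round(4),o["qpos"].round(3));cv2.imwrite("pics/w1.png",c["color"])
print(c["K"][0],c["K"][1],c["pose"].round(3).tolist())
for r in ctrl.cut_out("lid",c)[:2]:
    ys,xs=np.where(r["mask"]);print(r["conf"],r["centre"],xs.min(),xs.max(),ys.min(),ys.max())
print(wproj(c,(.522,.255,.062)))
E
```

```text
4.7 [0.523  0.255  0.2554] [ 3.1416 -0.      2.9119] [ 0.391  0.34   1.353  0.     1.449 -0.95 ]
[371.64829954   0.         317.58959842] [  0.         371.64829954 240.7009981 ] [[0.228, 0.945, 0.235, 0.454], [0.974, -0.221, -0.055, 0.272], [-0.0, 0.242, -0.97, 0.433], [0.0, 0.0, 0.0, 1.0]]
0.61 [208.3, 314.9] 289 345 184 243
0.25 [397.3, 222.4] 209 246 344 419
[316.81647249 219.20878024]
```

View pics/w1.png

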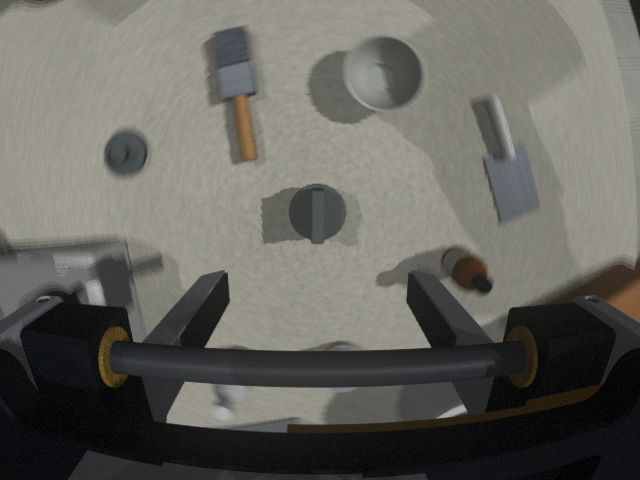

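```bash
python3 - <<'E'
from h import *
im=cv2.imread("pics/w1.png")[175:250,280:355]
cv2.imwrite("pics/w1c.png",cv2.convertScaleAbs(cv2.resize(im,(600,600),interpolation=cv2.INTER_CUBIC),alpha=1.8))
E
```

```text
(no output)
```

View pics/w1c.png

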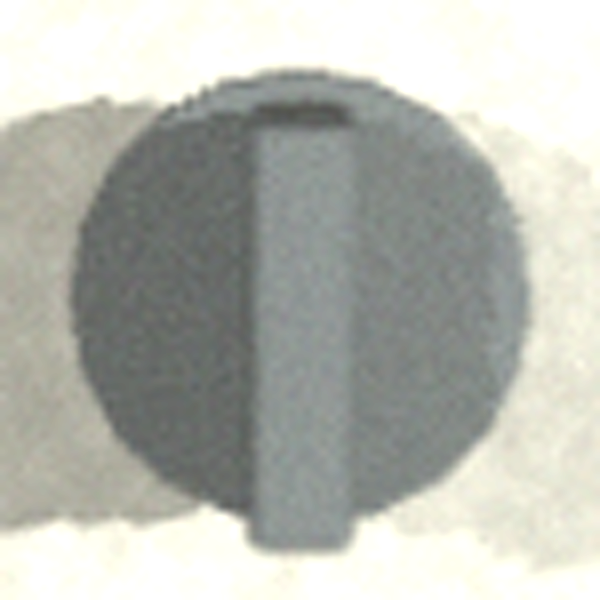

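```bash
python3 - <<'E'
from h import *
o,c=wrist()
f=lambda x,y:(280+(x-.0)/8-.06,175+y/8-.06)
A=wz(c,f(305,127),.062);B=wz(c,f(300,547),.062);v=B-A
print(A,B,(A+B)/2,np.linalg.norm(v),np.arctan2(v[1],v[0]))
A=wz(c,f(73,290),.032);B=wz(c,f(528,290),.032);print((A+B)/2,np.linalg.norm(A-B))
A=wz(c,f(300,72),.032);print(A)
# scene network recheck
print(o["ee_pos"])
E
```

```text
[0.49405768 0.26294984 0.062     ] [0.54676054 0.24976901 0.062     ] [0.52040911 0.25635943 0.062     ] 0.054326111570369436 -0.2450698366437612
[0.51890654 0.25644932 0.032     ] 0.062337640317558396
[0.48982666 0.26329681 0.032     ]
[0.52304078 0.2550342  0.25542956]
```

>>> {"name": "move_arm", "arguments": {"increments": [[1,0.053,0.01,0,0,0,0],[1,0,0,0.53,0,0,0],[1,0,0,0.53,0,0,0],[1,0,0,0.53,0,0,0],[1,0,0,0.53,0,0,0],[1,0,0,0.53,0,0,0],[1,0,0,0.53,0,0,0],[1,0,0,0.53,0,0,0],[1,0,0,0.53,0,0,0],[1,0,0,0.09,0,0,0],[1,0,0,0,0,0,0],[0,0,0,0,0,0,0],[0,0,0,0,0,0,0],[0,0,0,0,0,0,0],[0,0,0,0,0,0,0],[0,0,0,0,0,0,0],[0,0,0,0,0,0,0],[0,0,0,0,0,0,0]], "force": 40}}

```text
time_s: 6.65
ee_pos: [0.5206, 0.2561, 0.039]
eef_rot: [-3.142, 0.0, 2.906]
force: [0.2, 0.3, 0.7]
grip_width: 0.0415
grip_force: 0.0
```

Fingers are still closing; let them finish, then lift.

>>> {"name": "move_arm", "arguments": {"increments": [[0,0,0,0,0,0,0],[0,0,0,0,0,0,0],[0,0,0,0,0,0,0],[0,0,0,0,0,0,0],[0,0,0,0,0,0,0],[0,0,0,0,0,0,0],[0,0,0,0,0,0,0],[0,0,0,0,0,0,0]]}}

```text
time_s: 7.45
ee_pos: [0.5206, 0.2561, 0.0389]
eef_rot: [-3.142, -0.0, 2.906]
force: [0.3, 0.5, -1.2]
grip_width: 0.0136
grip_force: 40.0
```

>>> {"name": "move_arm", "arguments": {"increments": [[0,0,0,-0.3,0,0,0],[0,0,0,-0.7,0,0,0],[0,0,0,-0.7,0,0,0],[0,0,0,-0.7,0,0,0],[0,0,0,-0.7,0,0,0],[0,0,0,-0.7,0,0,0],[0,0,0,0,0,0,0]]}}

```text
time_s: 8.15
ee_pos: [0.5218, 0.2567, 0.2353]
eef_rot: [3.136, 0.007, 2.906]
force: [1.2, -1.0, -0.8]
grip_width: 0.014
grip_force: 40.0
```

>>> {"name": "move_arm", "arguments": {"increments": [[0,-0.388,-0.683,-0.067,0,0,0],[0,-0.388,-0.683,-0.067,0,0,0],[0,-0.388,-0.683,-0.067,0,0,0],[0,-0.388,-0.683,-0.067,0,0,0],[0,-0.388,-0.683,-0.067,0,0,0],[0,-0.388,-0.683,-0.067,0,0,0],[0,-0.388,-0.683,-0.067,0,0,0],[0,-0.388,-0.683,-0.067,0,0,0],[0,-0.388,-0.683,-0.067,0,0,0],[0,0,0,0,0,0,0],[0,0,0,0,0,0,0],[0,0,0,0,0,0,0]]}}

```text
time_s: 9.35
ee_pos: [0.6183, -0.0826, 0.259]
eef_rot: [3.141, -0.0, 2.907]
force: [0.7, -0.6, -1.2]
grip_width: 0.0138
grip_force: 40.0
```

```bash
python3 - <<'E'
from h import *
o,c=wrist();print(o["time_s"],o["ee_pos"].round(4),o["eef_rot"].round(4),o["grip_width"])
p=wproj(c,(.558,-.068,.138));print(p,c["tool_from_camera"].round(4).tolist())
np.savez("w2.npz",pose=c["pose"],K=c["K"])
cv2.imwrite("pics/w2.png",c["color"])
x,y=np.clip(p.astype(int)-[100,75],0,[440,330])
print(x,y);cv2.imwrite("pics/w2c.png",cv2.convertScaleAbs(cv2.resize(c["color"][y:y+150,x:x+200],(800,600),interpolation=cv2.INTER_CUBIC),alpha=1.3))
E
```

```text
9.35 [ 0.6183 -0.0826  0.259 ] [ 3.1414e+00 -5.0000e-04  2.9065e+00] 0.01380793650415463
[317.13957094 161.22067943] [[-0.0002, -0.9704, -0.2416, 0.071], [1.0, -0.0002, -0.0002, 0.0006], [0.0001, -0.2416, 0.9704, -0.1781], [0.0, 0.0, 0.0, 1.0]]
217 86
```

View pics/w2c.png

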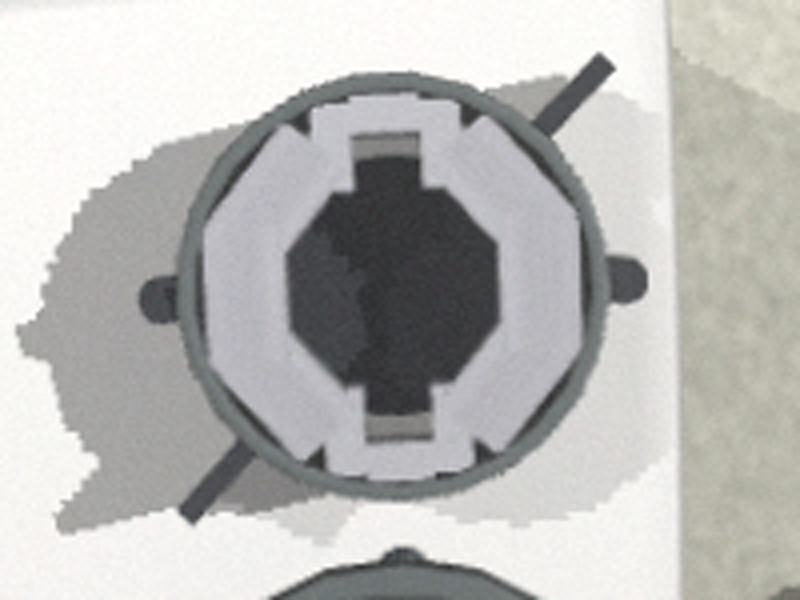

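```bash
python3 - <<'E'
from h import *
z=np.load("w2.npz");c={"K":z["K"],"pose":z["pose"]}
f=lambda x,y:(217+x/4-.4,86+y/4-.4)
def rep(t,a,b,zz):
    A,B=wz(c,f(*a),zz),wz(c,f(*b),zz);v=B-A;print(t,A.round(4),((A+B)/2).round(4),np.linalg.norm(v).round(4),np.arctan2(v[1],v[0]).round(4))
rep("slots",(385,131),(400,441),.138)
rep("rimx",(179,285),(607,285),.139)
rep("rimy",(393,72),(393,498),.139)
rep("ribs",(607,62),(188,515),.137)
rep("bore",(287,265),(499,265),.138)
T=lambda x:(c["pose"]@0) 
im=cv2.imread("pics/w2.png")[205:325,237:397]
cv2.imwrite("pics/w2d.png",cv2.convertScaleAbs(cv2.resize(im,(800,600),interpolation=cv2.INTER_CUBIC),alpha=2))
E
```

```text
slots [ 0.5236 -0.0632  0.138 ] [ 0.5544 -0.0691  0.138 ] 0.0627 -0.1881
rimx [ 0.5436 -0.1105  0.139 ] [ 0.5537 -0.0689  0.139 ] 0.0857 1.3344
rimy [ 0.5124 -0.0589  0.139 ] [ 0.5542 -0.069   0.139 ] 0.086 -0.236
ribs [ 0.5195 -0.0166  0.137 ] [ 0.5546 -0.0688  0.137 ] 0.1259 -0.9781
bore [ 0.5452 -0.0886  0.138 ] [ 0.5501 -0.068   0.138 ] 0.0423 1.3343
```

View pics/w2d.png

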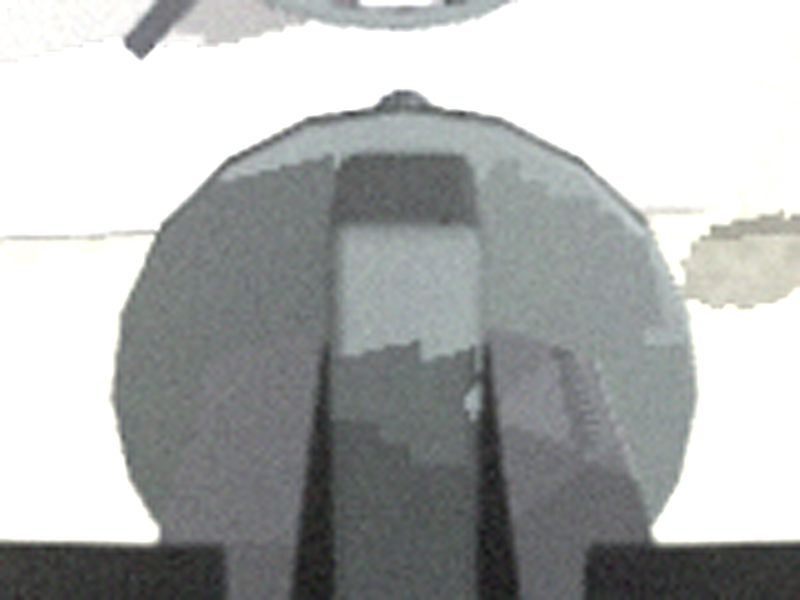

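```bash
python3 - <<'E'
from h import *
z=np.load("w2.npz");o=ctrl.get_obs();W=np.eye(4);W[:3,:3]=Rn.from_euler("xyz",o["eef_rot"]).as_matrix();W[:3,3]=o["ee_pos"]
c={"K":z["K"],"pose":z["pose"]};print(o["time_s"],o["ee_pos"])
f=lambda x,y:(237+x/5-.4,205+y/5-.4)
t=lambda x,y,zz:((np.linalg.inv(W)@np.r_[wz(c,f(x,y),zz),1])[:3]*1000).round(2)
L=o["ee_pos"][2]-.039
print("disc top-edge (x=32)",t(403,110,L+.032)," bottom (x=32)",t(403,103,L+.026))
print("bar end top (28,+-7)",t(338,225,L+.062),t(478,225,L+.062))
print("bar end bottom",t(333,155,L+.032),t(470,155,L+.032))
print("lug tip (29)",t(405,90,L+.0085))
print("disc sides",t(113,385,L+.032),t(697,385,L+.032))
print("bar sides low",t(330,340,L+.062),t(481,340,L+.062))
E
```

```text
9.4 [ 0.6183011  -0.08243786  0.25910868]
disc top-edge (x=32) [32.3   0.16  7.01]  bottom (x=32) [31.8   0.15 13.01]
bar end top (28,+-7) [ 28.42  -5.43 -22.99] [ 28.41   6.68 -22.99]
bar end bottom [27.61 -7.    7.01] [27.6   7.01  7.01]
lug tip (29) [29.73  0.36 30.51]
disc sides [  2.43 -30.84   7.  ] [ 2.39 31.53  7.  ]
bar sides low [ 17.91  -6.25 -23.  ] [ 17.9    7.05 -22.99]
```

>>> {"name": "move_arm", "arguments": {"increments": [[0,0.435,-0.012,0,0,0,-0.045],[0,0.435,0.01,0,0,0,0],[0,0.435,0.01,0,0,0,0],[0,0,0,0.5,0,0,0],[0,0,0,0.5,0,0,0],[0,0,0,0.3,0,0,0],[0,0,0,0,0,0,0],[0,0,0,0,0,0,0],[0,0,0,0,0,0,0],[0,0,0,0,0,0,0]]}}

```text
time_s: 10.4
ee_pos: [0.5551, -0.0697, 0.1951]
eef_rot: [3.142, 0.001, 2.951]
force: [1.2, -0.1, -0.2]
grip_width: 0.0141
grip_force: 40.0
```

>>> {"name": "move_arm", "arguments": {"increments": [[0,0.016,0.011,0.1,0,0,0],[0,0,0,0.1,0,0,0],[0,0,0,0.1,0,0,0],[0,0,0,0.1,0,0,0],[0,0,0,0.06,0,0,0],[0,0,0,0.06,0,0,0],[0,0,0,0,0,0,0],[0,0,0,0,0,0,0]]}}

```text
time_s: 11.2
ee_pos: [0.5541, -0.0691, 0.1682]
eef_rot: [3.142, 0.0, 2.951]
force: [-0.9, -0.8, -0.2]
grip_width: 0.0135
grip_force: 40.0
```

>>> {"name": "move_arm", "arguments": {"increments": [[0,0,0,0.06,0,0,0],[0,0,0,0.06,0,0,0],[0,0,0,0.06,0,0,0],[0,0,0,0.06,0,0,0],[0,0,0,0,0,0,0],[0,0,0,0,0,0,0]]}}

```text
time_s: 11.8
ee_pos: [0.5541, -0.0691, 0.1561]
eef_rot: [-3.142, -0.0, 2.951]
force: [-0.3, 0.2, -2.0]
grip_width: 0.0134
grip_force: 40.0
```

>>> {"name": "move_arm", "arguments": {"increments": [[0,0,0,0.04,0,0,0],[0,0,0,0.04,0,0,0],[0,0,0,0.02,0,0,0],[0,0,0,0.02,0,0,0],[0,0,0,0,0,0,0],[0,0,0,0,0,0,0]]}}

```text
time_s: 12.4
ee_pos: [0.5541, -0.0691, 0.1507]
eef_rot: [-3.142, 0.0, 2.951]
force: [-3.5, 1.3, 4.5]
grip_width: 0.0135
grip_force: 40.0
```

>>> {"name": "move_arm", "arguments": {"increments": [[0,0,0,0,0,0,0],[0,0,0,0,0,0,0],[0,0,0,0,0,0,0.08],[0,0,0,0,0,0,0.08],[0,0,0,0,0,0,0.08],[0,0,0,0,0,0,0.08],[0,0,0,0,0,0,0.08],[0,0,0,0,0,0,0]], "force": 60}}

```text
time_s: 13.2
ee_pos: [0.5543, -0.0691, 0.1507]
eef_rot: [3.141, 0.001, 2.55]
force: [-2.1, -0.3, 6.6]
grip_width: 0.0134
grip_force: 60.0
```

>>> {"name": "move_arm", "arguments": {"increments": [[0,0,0,0,0,0,0.08],[0,0,0,0,0,0,0.08],[0,0,0,0,0,0,0.08],[0,0,0,0,0,0,0.08],[0,0,0,0,0,0,0.07],[0,0,0,0,0,0,0],[0,0,0,0,0,0,0],[0,0,0,0,0,0,0],[0,0,0,0,0,0,0]]}}

```text
time_s: 14.1
ee_pos: [0.5546, -0.0688, 0.1507]
eef_rot: [3.14, 0.001, 2.165]
force: [1.0, 4.6, 6.2]
grip_width: 0.0136
grip_force: 60.0
```

```bash
python3 - <<'E'
from h import *
o,c=wrist();print({k:np.round(v,4) for k,v in o.items()})
s=ctrl.camera("scene")
a=c["color"][150:300,217:417];b=s["color"][205:280,128:228]
cv2.imwrite("pics/f.png",cv2.convertScaleAbs(np.hstack([cv2.resize(x,(400,300),interpolation=cv2.INTER_CUBIC) for x in (a,b)]),alpha=1.6))
np.savez("w3.npz",pose=c["pose"],K=c["K"])
E
```

```text
{'time_s': np.float64(14.1), 'qpos': array([-1.8920e-01,  3.6810e-01,  1.5620e+00,  7.0000e-04,  1.2099e+00,
       -7.8360e-01]), 'joint_vel': array([-0.001 , -0.001 , -0.0023,  0.002 ,  0.0009, -0.0006]), 'tau': array([ -2.3808, -52.2043, -30.8366,  -0.9233,   0.4011,   0.1136]), 'ee_pos': array([ 0.5546, -0.0688,  0.1507]), 'eef_rot': array([3.1399e+00, 7.0000e-04, 2.1649e+00]), 'force': array([0.9902, 4.6464, 6.2445]), 'moment': array([ 0.6605, -0.5214,  0.1339]), 'grip_force': np.float64(60.0094), 'grip_width': np.float64(0.0136)}
```

View pics/f.png

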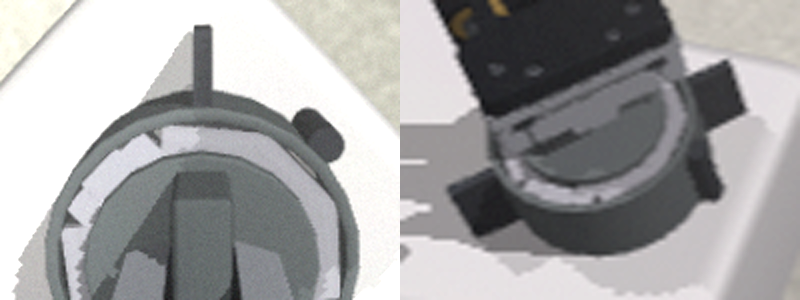

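The wrist view shows the bar (column about 203) in line with the rib (column about 203). The disc lies flat inside the rim, and the 0.134 Nm moment fits the spring at half way.

```bash
python3 -c "
from station import ctrl
print(ctrl.hand_in())"
```

```text
the job is handed in; nothing more can be done
None
```

I handed the job in at 14.1 s with the lid seated in the neck, twisted 45 degrees so its bar lines up with the half-way ribs, and still gripped at 60 N; the hand-in returned no verdict.

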